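# Engage a reagent carousel on its drive and turn position one to the code reader

### The job

The reagent carousel has been put on its spindle but rides high, because the spring-loaded driving pin hidden under it is not in the slot of its hub. Pressing lightly, turn it until you feel the pin catch, press it fully home there, flush with the rim of its pan, and turn it so that its yellow divider points at the red pointer in front of the code reader. Do not press hard, leave the boxes and racks around it where they are, and let go when it is done.

Things in the scene. Friction and masses are not known exactly. Their poses are not given: they have to be found in the camera images.
- hub (a point): Centre of the flat top of the grey hub (44 mm across) of the reagent carousel, on its vertical turning axis. Axes turn with the carousel: x along the yellow divider, z up. This point is 80 mm above the table while the carousel rides high and 70 mm when it is fully home.
- carousel: Black plastic disc 194 mm across, about 0.55 kg, turning either way without end; origin on the axis 80 mm below the hub's top. Disc's upper face: 28 mm below the hub's top, so 52 mm above the table, 42 mm when home. Six dividers, 5 mm thick, 25 mm high, run from the hub to 93 mm from the axis every 60 degrees. Fixed bottles 47 mm high stand at 90, 210 and 330 degrees from the yellow one.
- flag (a point): Outer end of the yellow divider's top edge, 93 mm from the axis and 25 mm above the disc's upper face (77 mm above the table riding high, 67 mm when home). This end must come in line with the red pointer.
- bay_a (a point): Floor centre of the empty place 30 degrees counter-clockwise from the yellow divider, 65 mm from the axis. Flat on the disc's upper face, to be pressed on; 60 mm free between its two dividers here, so closed fingertips go in and can push either divider to turn the carousel.
- bay_b (a point): Floor centre of the empty place 150 degrees counter-clockwise from the yellow divider, 65 mm from the axis. Same as the first empty place.
- bay_c (a point): Floor centre of the empty place 270 degrees counter-clockwise from the yellow divider, 65 mm from the axis. Same as the first empty place.
- underside (a point): Middle of the hub's underside, unseen, 52 mm below the hub's top. A slot runs across it; below lies a round sprung pin on the machine's drive, heading unknown. They fit at two headings half a turn apart, within some 7 degrees. Elsewhere the carousel can be pressed down 2 to 3 mm only, against the pin's spring (2 N, and 5 N more per mm), then stops hard.
- seat (a point): Point on the axis, 42 mm above the table, where the middle of the disc's upper face is when home. An O-ring holds the carousel up: it sinks only if pressed by 3 to 7 N beyond the spring. When the pin springs into the slot the resistance falls away: press there, 10 mm down in all, to the stop; turned on, the pin snaps out again. Turning takes about 0.1 Nm; 0.35 Nm when home (the drive turns along, stays where left).
- mark (a point): Red pointer on top of the fixed pan's rim, 106.5 mm from the axis, 42 mm above the table. Its x axis points away from the carousel's axis, at the code reader. The grey pan is 228 mm across, its rim 14 mm wide, 42 mm high; the white reader behind the pointer stands 132 to 178 mm from the axis, 56 mm wide, 90 mm high.
- tip_box_mid (a point): Centre, half-way up, of a loose black and blue box of pipette tips, 128 x 86 x 51 mm (tips to 60 mm); leave it alone.
- vial_rack_mid (a point): Centre, half-way up its block, of a loose black rack, 128 x 86 x 30 mm, with white vials standing to 47 mm; leave it alone.
- trough_mid (a point): Centre, half-way up, of a loose yellow trough, 86 x 128 x 32 mm; leave it alone.

How it is judged (in metres and radians):
On the way:
1. the driving pin is in the slot and the carousel is pressed fully home (z of hub in the frame of mark below 0.03 m), for 0.2 s.
At the end, for the whole second after the job is handed in: The carousel is fully home (its disc within 2 mm of flush with the pan's rim), the outer end of its yellow divider is within 8 mm (about 5 degrees) sideways of the line of the red pointer, and it is at rest (z of hub in the frame of mark below 0.03 m and y of flag in the frame of mark between -0.008 and 0.008 m and x of flag in the frame of mark above -0.03 m and angular speed of carousel below 0.05 rad/s); the robot touches nothing.
It fails at once if the carousel is pressed or pushed hard (over 40 N) (contact force between the fingers and carousel above 40 N).
It fails at once if the tip box is moved (distance of tip_box_mid from where it was at the start of the episode above 0.015 m).
It fails at once if the vial rack is moved (distance of vial_rack_mid from where it was at the start of the episode above 0.015 m).
It fails at once if the trough is moved (distance of trough_mid from where it was at the start of the episode above 0.015 m).
It also fails if it takes over 64 s, if anything falls off the work surface, if the arm or the gripper's body presses on something with over 40 N, if the wrist force passes 120 N, or if a joint passes its speed limit or range.

### The arm

A 6-joint arm with a two-finger parallel gripper is mounted at the origin on the work surface. World frame = base frame: x ahead of the robot, y to its left, z up, the work surface at z = 0. Lengths are in mm, angles in rad, forces in N, time in s.
With the tool pointing down it reaches from about 350 to 775 mm from the base axis. Payload 7.3 kg.
Tool frame: the origin (TCP) lies midway between the tips of the shut fingers; the grasp point (between the pads) lies 19 mm behind it; z points along the fingers, y is the line along which they close (so a half turn about z gives the same grasp; the last joint's range is limited). The gripper opens to 92 mm and grips with 3 to 60 N. Pads are 19 mm wide; open, the fingers measure 130 mm over their backs; the gripper's body (75 mm by 190 mm) begins 47 mm behind the grasp point.
Start: joints at [1.107, 0.342, 1.524, -0, 1.275, -0.146], TCP at [164.036, 498.735, 226.741] pointing down, gripper open.
Joint ranges: [-2.53, 2.53], [-0.77, 2.02], [0.04, 2.7], [-1, 4.14], [0.28, 2.66], [-3.11, 3.11]. Speed limits (rad/s): [2.57, 2.57, 3.14, 3.14, 3.14, 3.14].

### API

Orientations are given as a unit quaternion [w, x, y, z].
In Python, from rig import manip gives the robot as it stands. The module is installed in compiled form; this text tells all that it offers.
- The arm moves only by the shell command python3 -m inch 'ROWS' [FORCE]. ROWS is JSON, a list of rows, each an object with "delta_rot": the turn, a rotation vector about the tool's x, y, z in rad, a list of three; "xyz": the shift along the tool's x, y, z in m, a list of three; "fingers": the opening, from -1 (shut) to 1 (fully open), so that 0 is half open. A call has 1 to 8 rows; each row is the pose to reach, as a shift and turn from the pose commanded when the call began, along the tool's axes at that moment; what a row does not reach only later rows make up. A row lasts 1/12 s, in which the tool goes at most 41.7 mm and 7.16 degrees, less where a joint would pass 70% of its speed; a pose out of reach is approached as far as the arm can. A call with a gripper value outside its range is refused whole. The fingers move at their own pace and stop on an object; FORCE is the grip in N (left out, the last holds). Time passes only in rows, so rows that repeat a pose let the fingers close. It gives the time, the measured TCP pose, the force, the opening and the grip force at its end, in the units of the state.
- manip.observe(): the state, without advancing time (a new reading comes with each control period).
- manip.get_image(name): name is "scene" or "top"; returns the picture (480x640x3 uint8, red, green, blue); there is no depth.
- manip.camera_model(name): a dict with "vertical_fov" (degrees; the focal length in pixels is half the picture's height over the tangent of half this angle, whatever the lens; pixels are square), "cx", "cy" (the principal point, pixels), "k1" (the pictures are not rectified: a ray, as slopes to the right and down, at radius r is drawn at 1 + k1 r^2 times it, then the intrinsics apply), "cam_to_world" (4x4, takes a point from camera to world coordinates). Camera axes: x right, y down, z forward; pixel columns grow to the right and rows downward; lengths in mm; the calibration is good to about 2 mm. A picture is of the moment at which its call begins. camera_model takes no time and is no camera call.
- manip.hand_in(): hands the job in; it is judged then, once.
Trained networks look in the newest picture that a camera, given by its name, has taken for a name from the list of things; names that differ only in an ending like _2 or _b are one class to them, and where a whole thing is asked for, a point or a joint stands for the part that bears it (a point fixed in the world has none). Each returns a list of dicts, best first, with "confidence" (0 to 1); they miss things now and then, are a little off and sometimes report something else, mostly with a low value. They report only what shows in the picture. A call takes as long as a camera call.
- manip.find_in(thing, camera): "bbox" ([left, top, right, bottom] in pixels, round what is visible of it).
- manip.landmark_of(thing, camera): "uv" ([column, row] in pixels: a listed point, or the origin of a listed thing).
The state is a dict: "clock": time; "joint_pos": joint angles; "joint_vel": joint speeds; "joint_efforts": joint torques, N m; "ee_pos": TCP position; "orientation": TCP orientation; "contact_force": force on the tool from outside, world axes, zero at the start; "ft_torque": the same for the moment, N m; "gripper_width": finger opening in mm; "grasp_force": force on a finger pad.
Only numpy, scipy, OpenCV 4.12 (cv2) and the standard library are available. Lean on these libraries where they do the work, as an engineer would, in place of code of your own. Each camera call takes 0.05 s, during which the arm holds its last target. There are 200 camera calls.

## Working session

There is one attempt and no reset: what is moved stays moved. The work goes in short steps, Python scripts to look and compute and a shell command to move; the robot and the scene stay as the last step left them, time stands still between calls to the robot, and variables do not carry over. Pictures are saved under pics/ and viewed, at most 10 in all, crops included, and the job is handed in when it is done.

```bash
mkdir -p pics; cat > h.py <<'E'
import numpy as np, cv2
from rig import manip
def ray(cam,uv):
    m=manip.camera_model(cam); f=240/np.tan(np.radians(m['vertical_fov'])/2)
    d=np.array([(uv[0]-m['cx'])/f,(uv[1]-m['cy'])/f]); s=d.copy()
    for _ in range(30): s=d/(1+m['k1']*(s@s))
    T=np.array(m['cam_to_world']); r=T[:3,:3]@np.array([s[0],s[1],1.]); return T[:3,3],r/np.linalg.norm(r)
def atz(cam,uv,z):
    o,r=ray(cam,uv); return o+r*(z-o[2])/r[2]
def tri(a,b):
    (o1,r1),(o2,r2)=ray('scene',a),ray('top',b)
    A=np.stack([r1,-r2],1); t=np.linalg.lstsq(A,o2-o1,rcond=None)[0]
    p,q=o1+t[0]*r1,o2+t[1]*r2; return (p+q)/2,np.linalg.norm(p-q)
def st():
    s=manip.observe(); return s
E
python3 - <<'E'
from h import *
for c in('scene','top'):
    im=manip.get_image(c); cv2.imwrite(f'pics/{c}0.png',im[:,:,::-1])
for n in ['hub','flag','mark','bay_a','bay_b','bay_c','tip_box_mid','vial_rack_mid','trough_mid']:
    r={c:manip.landmark_of(n,c) for c in('scene','top')}
    print(n,[[(np.round(x['uv'],1).tolist(),round(x['confidence'],2)) for x in r[c][:2]] for c in r])
    if r['scene'] and r['top']:
        p,e=tri(r['scene'][0]['uv'],r['top'][0]['uv']); print('   ',p.round(1),round(e,1))
s=st();print(s['clock'],s['ee_pos'],s['orientation'],s['contact_force'])
E
```

```text
hub [[([275.1, 233.9], 0.95)], [([360.2, 245.4], 0.76)]]
    [525.1 -65.5  84.9] 0.2
flag [[([237.4, 250.9], 0.98), ([273.2, 258.8], 0.68)], [([395.5, 230.0], 0.62), ([370.5, 270.9], 0.54)]]
    [ 560.  -154.5   84.8] 7.8
mark [[([309.5, 230.6], 0.69)], [([322.1, 266.0], 0.61), ([361.4, 249.8], 0.59)]]
    [480.6  26.4  38.9] 2.4
bay_a [[([301.4, 243.4], 0.71), ([261.6, 261.5], 0.68)], [([333.9, 240.1], 0.89), ([372.6, 271.8], 0.65)]]
    [541.3  -6.5  55.7] 4.5
bay_b [[([301.4, 243.4], 0.71), ([261.6, 261.5], 0.68)], [([333.9, 240.1], 0.89), ([372.6, 271.8], 0.65)]]
    [541.3  -6.5  55.7] 4.5
bay_c [[([301.4, 243.4], 0.71), ([261.6, 261.5], 0.68)], [([333.9, 240.1], 0.89), ([372.6, 271.8], 0.65)]]
    [541.3  -6.5  55.7] 4.5
tip_box_mid [[([157.5, 245.2], 0.66)], [([156.4, 249.0], 0.7), ([463.8, 296.9], 0.67)]]
    [584.6  -7.6 332.6] 672.4
vial_rack_mid [[([157.4, 334.0], 0.55)], [([466.4, 180.3], 0.87)]]
    [ 693.9 -351.5   20.4] 8.9
trough_mid [[([468.8, 224.9], 0.97)], [([159.3, 248.2], 0.68), ([322.0, 267.9], 0.58)]]
    [532.7 436.7   2.7] 5.0
1.0 [164.02387213 498.73881957 226.718516  ] [3.24960123e-05 1.58219262e-01 9.87404002e-01 3.35915556e-05] [-0.64702631 -0.22150013 -0.72533333]
```

```bash
python3 - <<'E'
from h import *
a=cv2.imread('pics/top0.png')[150:350,240:520];b=cv2.imread('pics/scene0.png')[170:370,150:430]
cv2.imwrite('pics/ab.png',cv2.resize(np.vstack([a,b]),None,fx=1.9,fy=1.49,interpolation=cv2.INTER_CUBIC))
E
```

```text
(no output)
```

View pics/top0.png

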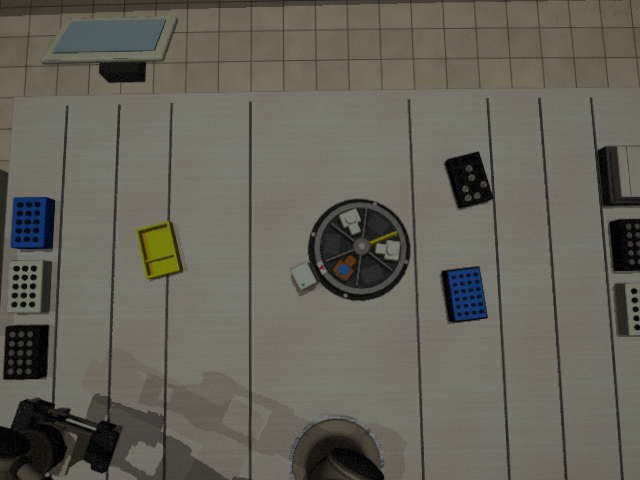

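View pics/ab.png

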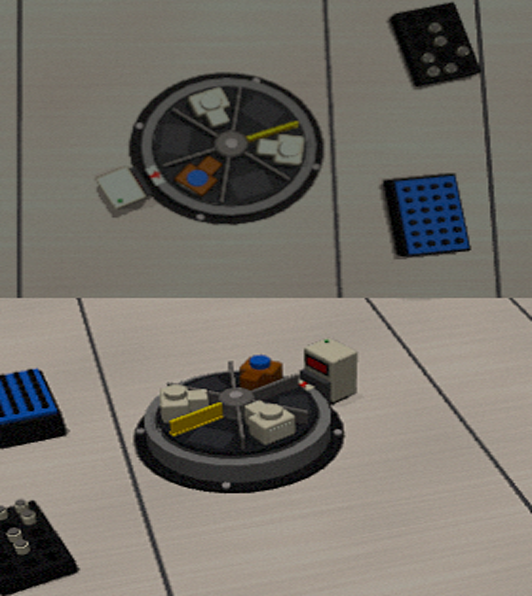

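The pictures show the carousel in its pan: in the top view the hub is near (361,246), the yellow end near (397,233) and the red pointer near (321,267). Reader, box, rack and trough are all well clear of it.

```bash
python3 - <<'E'
from h import *
for c,h,f,m in(('top',(360.6,245.6),(397.2,233),(321.5,266.5)),('scene',(275.1,233.9),(237.4,250.9),(309.5,230.)),):
    H,F,M=atz(c,h,80),atz(c,f,77),atz(c,m,42)
    an=lambda v:np.degrees(np.arctan2(v[1],v[0])).round(1)
    print(c,H.round(1),F.round(1),M.round(1),an(F-H),np.linalg.norm((F-H)[:2]).round(1),an(M-H),np.linalg.norm((M-H)[:2]).round(1))
# rim circle, z=42, from top: yellow mask too
for c in('top','scene'):
    im=cv2.cvtColor(cv2.imread(f'pics/{c}0.png'),cv2.COLOR_BGR2HSV)
    k=cv2.inRange(im,(22,150,60),(34,255,255))
    n,l,s,ce=cv2.connectedComponentsWithStats(k)
    for i in range(1,n):
        if s[i,4]>15:
            ys,xs=np.where(l==i);P=np.array([atz(c,(x,y),77 if c=='top' else 70)[:2] for x,y in zip(xs,ys)])
            if len(P)<400:
                print(c,ce[i],s[i],P.mean(0).round(1)); d=np.linalg.svd(P-P.mean(0),full_matrices=False)[2][0];print(np.degrees(np.arctan2(d[1],d[0])))
print(st()['clock'])
E
```

```text
top [525.1 -67.   80. ] [ 554.4 -155.7   77. ] [478.9  26.8  42. ] -71.7 93.5 116.3 104.5
scene [519.2 -64.2  80. ] [ 549.3 -157.2   77. ] [482.3  27.2  42. ] -72.0 97.8 111.9 98.6
top [383.44444444 237.20512821] [370 231  27  14 117] [ 544.8 -122.5]
110.7996655348048Traceback (most recent call last):
  File "<stdin>", line 13, in <module>
  File "h.py", line 9, in atz
    o,r=ray(cam,uv); return o+r*(z-o[2])/r[2]
        ~~~^^^^^^^^
  File "h.py", line 4, in ray
    m=manip.camera_model(cam); f=240/np.tan(np.radians(m['vertical_fov'])/2)
ValueError: time passes only in moves, steps and waits
```

```bash
R='import'; python3 -m inch '[{"xyz":[-0.25,-0.19,0],"delta_rot":[0,0,0.98],"fingers":-1},{"xyz":[-0.25,-0.19,0],"delta_rot":[0,0,0.98],"fingers":-1},{"xyz":[-0.25,-0.19,0],"delta_rot":[0,0,0.98],"fingers":-1},{"xyz":[-0.25,-0.19,0],"delta_rot":[0,0,0.98],"fingers":-1},{"xyz":[-0.25,-0.19,0],"delta_rot":[0,0,0.98],"fingers":-1},{"xyz":[-0.25,-0.19,0],"delta_rot":[0,0,0.98],"fingers":-1},{"xyz":[-0.25,-0.19,0],"delta_rot":[0,0,0.98],"fingers":-1},{"xyz":[-0.25,-0.19,0],"delta_rot":[0,0,0.98],"fingers":-1}]'
cat >> h.py <<'E'
def go(P,yaw):
    from scipy.spatial.transform import Rotation as R
    s=st();q=s['orientation'];r=R.from_quat([*q[1:],q[0]]);M=r.as_matrix()
    y=np.degrees(np.arctan2(M[1,0],M[0,0]));d=M.T@(np.array(P)-s['ee_pos'])
    print('t',s['clock'],'pos',s['ee_pos'].round(1),'yaw',y.round(2),'tilt',M[:,2].round(3),'j6',s['joint_pos'][5].round(2),'F',np.round(s['contact_force'],1),'shift m',(d/1000).round(4),'rz',np.radians(y-yaw).round(3))
E
python3 -c "from h import *;go((575.5,-106,120),-10.5)"
```

```text
clock: 1.67
ee_pos: [343.9, 237.2, 227.0]
orientation: [0.001, 0.608, 0.794, 0.0]
contact_force: [0.3, 0.5, 0.5]
gripper_width: 43.1
grasp_force: 0.0
t 1.6667 pos [343.9 237.2 227. ] yaw 105.17 tilt [ 0.001 -0.001 -1.   ] j6 0.16 F [0.3 0.5 0.5] shift m [-0.3917  0.1336  0.1075] rz 2.019
```

```bash
python3 -m inch '[{"xyz":[-0.25,0.09,0],"delta_rot":[0,0,0.98],"fingers":-1},{"xyz":[-0.25,0.09,0],"delta_rot":[0,0,0.98],"fingers":-1},{"xyz":[-0.25,0.09,0],"delta_rot":[0,0,0.98],"fingers":-1},{"xyz":[-0.25,0.09,0],"delta_rot":[0,0,0.98],"fingers":-1},{"xyz":[-0.25,0.09,0],"delta_rot":[0,0,0.98],"fingers":-1},{"xyz":[-0.25,0.09,0],"delta_rot":[0,0,0.98],"fingers":-1},{"xyz":[-0.25,0.09,0],"delta_rot":[0,0,0.98],"fingers":-1},{"xyz":[-0.25,0.09,0],"delta_rot":[0,0,0.98],"fingers":-1}]' >/dev/null
python3 -c "from h import *;go((575.5,-106,120),-10.5)"
```

```text
t 2.3333 pos [498.3  20.1 226.4] yaw 48.88 tilt [ 0.001 -0.001 -1.   ] j6 0.6 F [-0.8 -0.  -0.9] shift m [-0.0443  0.141   0.1065] rz 1.036
```

```bash
python3 -m inch '[{"xyz":[-0.044,0.141,0],"delta_rot":[0,0,0.98],"fingers":-1},{"xyz":[-0.044,0.141,0],"delta_rot":[0,0,0.98],"fingers":-1},{"xyz":[-0.044,0.141,0],"delta_rot":[0,0,0.98],"fingers":-1},{"xyz":[-0.044,0.141,0],"delta_rot":[0,0,0.98],"fingers":-1},{"xyz":[-0.044,0.141,0.05],"delta_rot":[0,0,0.98],"fingers":-1},{"xyz":[-0.044,0.141,0.08],"delta_rot":[0,0,0.98],"fingers":-1},{"xyz":[-0.044,0.141,0.107],"delta_rot":[0,0,0.98],"fingers":-1},{"xyz":[-0.044,0.141,0.107],"delta_rot":[0,0,1.03],"fingers":-1}]' >/dev/null
python3 - <<'E'
from h import *
go((575.5,-106,60),-10.5)
im=manip.get_image('scene');cv2.imwrite('pics/s1.png',cv2.resize(im[150:350,150:430,::-1],None,fx=2.5,fy=2.5))
E
```

```text
t 3.0 pos [ 571.1 -100.6  113.2] yaw -8.19 tilt [-0.011  0.004 -1.   ] j6 1.41 F [-1.5  0.6  0.3] shift m [0.0057 0.0048 0.0531] rz 0.04
```

View pics/s1.png

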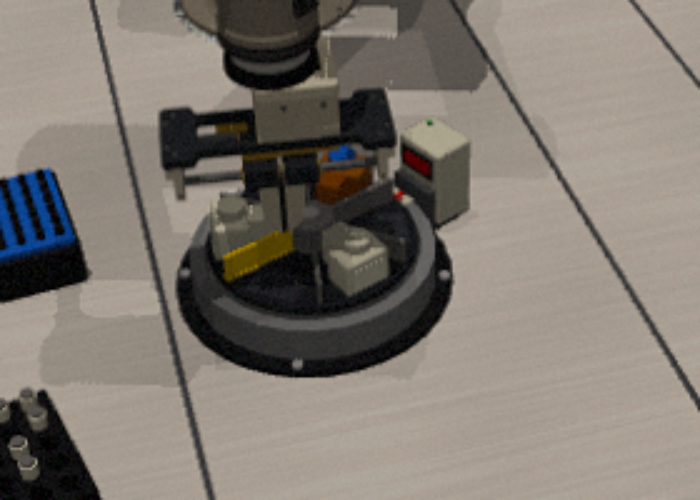

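```bash
python3 -m inch '[{"xyz":[0,0,0],"delta_rot":[0,0,0.03],"fingers":-1},{"xyz":[0,0,0],"delta_rot":[0,0,0.03],"fingers":-1},{"xyz":[0,0,0],"delta_rot":[0,0,0.03],"fingers":-1}]' >/dev/null
python3 -c "from h import *;go((575.5,-106,62),-10.5)"
```

```text
t 3.3 pos [ 575.4 -101.5  120.5] yaw -9.36 tilt [ 0.001 -0.    -1.   ] j6 1.43 F [-0.4  0.2 -0.1] shift m [0.0008 0.0044 0.0585] rz 0.02
```

```bash
python3 -m inch '[{"xyz":[0,0.004,0.02],"delta_rot":[0,0,0.02],"fingers":-1},{"xyz":[0,0.004,0.04],"delta_rot":[0,0,0.02],"fingers":-1},{"xyz":[0,0.004,0.055],"delta_rot":[0,0,0.02],"fingers":-1},{"xyz":[0,0.004,0.059],"delta_rot":[0,0,0.02],"fingers":-1},{"xyz":[0,0.004,0.062],"delta_rot":[0,0,0.02],"fingers":-1},{"xyz":[0,0.004,0.064],"delta_rot":[0,0,0.02],"fingers":-1},{"xyz":[0,0.004,0.066],"delta_rot":[0,0,0.02],"fingers":-1},{"xyz":[0,0.004,0.067],"delta_rot":[0,0,0.02],"fingers":-1}]'
python3 -c "from h import *;go((575.5,-106,52),-10.5)"
```

```text
clock: 3.97
ee_pos: [574.8, -105.4, 53.5]
orientation: [0.0, 0.996, -0.093, 0.001]
contact_force: [-1.1, -0.2, -0.3]
gripper_width: 0.3
grasp_force: 0.0
t 3.9667 pos [ 574.8 -105.4   53.5] yaw -10.64 tilt [ 0.002 -0.    -1.   ] j6 1.44 F [-1.1 -0.2 -0.3] shift m [0.0008 0.0004 0.0015] rz -0.003
```

Approach in small steps till contact.

```bash
python3 -m inch '[{"xyz":[0,0,0.001],"delta_rot":[0,0,0],"fingers":-1},{"xyz":[0,0,0.001],"delta_rot":[0,0,0],"fingers":-1}]' | grep -E 'ee|contact'
python3 -m inch '[{"xyz":[0,0,0.001],"delta_rot":[0,0,0],"fingers":-1},{"xyz":[0,0,0.001],"delta_rot":[0,0,0],"fingers":-1}]'| grep -E 'ee|contact'
python3 -m inch '[{"xyz":[0,0,0.0005],"delta_rot":[0,0,0],"fingers":-1},{"xyz":[0,0,0.0005],"delta_rot":[0,0,0],"fingers":-1}]'| grep -E 'ee|contact'
python3 -c "from h import *;go((575.5,-106,52),-10.5)"
```

```text
ee_pos: [574.6, -105.4, 52.3]
contact_force: [-0.7, 0.1, 2.2]
ee_pos: [574.8, -105.5, 51.5]
contact_force: [-1.1, 0.1, 5.7]
ee_pos: [574.8, -105.5, 51.2]
contact_force: [-0.0, 0.4, 6.6]
t 4.4667 pos [ 574.8 -105.5   51.2] yaw -10.67 tilt [ 0.002 -0.001 -1.   ] j6 1.44 F [-0.   0.4  6.6] shift m [ 0.0008  0.0003 -0.0008] rz -0.003
```

```bash
python3 -m inch '[{"xyz":[0,-0.004,0.0005],"delta_rot":[0,0,0],"fingers":-1},{"xyz":[0,-0.007,0.001],"delta_rot":[0,0,0],"fingers":-1},{"xyz":[0,-0.007,0.001],"delta_rot":[0,0,0],"fingers":-1}]' | grep -E 'ee|contact'
python3 -m inch '[{"xyz":[0,0,0.001],"delta_rot":[0,0,0],"fingers":-1},{"xyz":[0,0,0.001],"delta_rot":[0,0,0],"fingers":-1}]'| grep -E 'ee|contact'
python3 -m inch '[{"xyz":[0.0008,-0.002,0],"delta_rot":[0,0,-0.035],"fingers":-1},{"xyz":[0.0014,-0.004,0],"delta_rot":[0,0,-0.07],"fingers":-1},{"xyz":[0.002,-0.0061,0],"delta_rot":[0,0,-0.105],"fingers":-1},{"xyz":[0.002,-0.0061,0],"delta_rot":[0,0,-0.105],"fingers":-1}]'| grep -E 'ee|contact'
python3 -c "from h import *;go((575.5,-106,52),-10.5)"
```

```text
ee_pos: [577.8, -99.2, 51.1]
contact_force: [2.1, -1.5, 7.8]
ee_pos: [577.9, -99.3, 50.3]
contact_force: [1.8, -1.0, 9.0]
ee_pos: [580.9, -93.5, 50.3]
contact_force: [2.3, -1.5, 9.1]
t 5.2167 pos [580.9 -93.5  50.3] yaw -4.53 tilt [ 0.006 -0.002 -1.   ] j6 1.36 F [ 2.3 -1.5  9.1] shift m [-0.0044  0.0129 -0.0017] rz 0.104
```

```bash
cat > chk.py <<'E'
import sys
from rig import manip
s=manip.observe();F=s['contact_force'];print(s['clock'],s['ee_pos'].round(1),F.round(1))
sys.exit(0 if 7<F[2]<20 else 1)
E
python3 -m inch '[{"xyz":[0.0014,-0.004,0.0003],"delta_rot":[0,0,-0.07],"fingers":-1},{"xyz":[0.0026,-0.0082,0.0005],"delta_rot":[0,0,-0.14],"fingers":-1},{"xyz":[0.0026,-0.0082,0.0005],"delta_rot":[0,0,-0.14],"fingers":-1}]'>/dev/null; python3 chk.py &&
python3 -m inch '[{"xyz":[0.0014,-0.004,0],"delta_rot":[0,0,-0.07],"fingers":-1},{"xyz":[0.0026,-0.0082,0],"delta_rot":[0,0,-0.14],"fingers":-1},{"xyz":[0.0026,-0.0082,0],"delta_rot":[0,0,-0.14],"fingers":-1}]'>/dev/null && python3 chk.py &&
python3 -m inch '[{"xyz":[0.0014,-0.004,0],"delta_rot":[0,0,-0.07],"fingers":-1},{"xyz":[0.0026,-0.0082,0],"delta_rot":[0,0,-0.14],"fingers":-1},{"xyz":[0.0026,-0.0082,0],"delta_rot":[0,0,-0.14],"fingers":-1}]'>/dev/null && python3 chk.py
python3 - <<'E'
from h import *
go((580,-106,52),-10.5)
for n in('flag','hub'):
    for c in('top','scene'):
        manip.get_image(c)
        print(n,c,[(np.round(x['uv'],1).tolist(),round(x['confidence'],2),atz(c,x['uv'],77).round(0)[:2]) for x in manip.landmark_of(n,c)[:2]])
E
```

```text
5.4667 [584.1 -85.   50. ] [ 1.1  0.3 11.1]
5.7167 [585.9 -76.4  50. ] [ 1.3  0.9 11.6]
5.9667 [586.6 -67.8  49.9] [-0.1  1.3 11. ]
t 5.9667 pos [586.6 -67.8  49.9] yaw 19.65 tilt [ 0.005 -0.001 -1.   ] j6 0.98 F [-0.1  1.3 11. ] shift m [-0.019   0.0338 -0.0021] rz 0.526
flag top [([380.7, 213.8], 0.84, array([ 602., -118.]))]
flag scene [([259.1, 262.4], 0.82, array([ 601., -119.]))]
hub top [([362.0, 247.7], 0.73, array([520., -70.]))]
hub scene [([278.6, 235.1], 0.65, array([522., -57.])), ([308.9, 227.2], 0.4, array([514.,  17.]))]
```

```bash

python3 -m inch '[{"xyz":[0.0014,-0.004,0],"delta_rot":[0,0,-0.07],"fingers":-1},{"xyz":[0.0026,-0.0082,0],"delta_rot":[0,0,-0.14],"fingers":-1},{"xyz":[0.0026,-0.0082,0],"delta_rot":[0,0,-0.14],"fingers":-1}]'>/dev/null; python3 chk.py &&
python3 -m inch '[{"xyz":[0.0014,-0.004,0],"delta_rot":[0,0,-0.07],"fingers":-1},{"xyz":[0.0026,-0.0082,0],"delta_rot":[0,0,-0.14],"fingers":-1},{"xyz":[0.0026,-0.0082,0],"delta_rot":[0,0,-0.14],"fingers":-1}]'>/dev/null && python3 chk.py &&
python3 -m inch '[{"xyz":[0.0014,-0.004,0],"delta_rot":[0,0,-0.07],"fingers":-1},{"xyz":[0.0026,-0.0082,0],"delta_rot":[0,0,-0.14],"fingers":-1},{"xyz":[0.0026,-0.0082,0],"delta_rot":[0,0,-0.14],"fingers":-1}]'>/dev/null && python3 chk.py &&
python3 -m inch '[{"xyz":[0.0014,-0.004,0],"delta_rot":[0,0,-0.07],"fingers":-1},{"xyz":[0.0026,-0.0082,0],"delta_rot":[0,0,-0.14],"fingers":-1},{"xyz":[0.0026,-0.0082,0],"delta_rot":[0,0,-0.14],"fingers":-1}]'>/dev/null && python3 chk.py &&
python3 -m inch '[{"xyz":[0.0014,-0.004,0],"delta_rot":[0,0,-0.07],"fingers":-1},{"xyz":[0.0026,-0.0082,0],"delta_rot":[0,0,-0.14],"fingers":-1},{"xyz":[0.0026,-0.0082,0],"delta_rot":[0,0,-0.14],"fingers":-1}]'>/dev/null && python3 chk.py
python3 - <<'E'
from h import *
go((580,-106,52),-10.5)
for n in('flag','hub'):
    for c in('top','scene'):
        manip.get_image(c)
        print(n,c,[(np.round(x['uv'],1).tolist(),round(x['confidence'],2),atz(c,x['uv'],77).round(0)[:2]) for x in manip.landmark_of(n,c)[:2]])
E
```

```text
6.6167 [586.1 -59.2  49.9] [-0.4  0.2 11.6]
6.8667 [584.4 -50.7  49.8] [-0.7 -0.  11.3]
7.1167 [581.6 -42.5  49.8] [-1.1  0.3 11.3]
7.3667 [577.7 -34.9  49.7] [-2.4 -0.2 11.2]
7.6167 [572.9 -27.8  49.7] [-1.2 -0.2 11.3]
t 7.6167 pos [572.9 -27.8  49.7] yaw 59.76 tilt [ 0.003 -0.001 -1.   ] j6 0.35 F [-1.2 -0.2 11.3] shift m [-0.064   0.0455 -0.0022] rz 1.226
flag top []
flag scene [([288.4, 260.3], 0.79, array([612., -57.])), ([271.9, 261.6], 0.35, array([606., -92.]))]
hub top [([360.0, 245.4], 0.89, array([526., -66.]))]
hub scene [([275.2, 234.2], 0.77, array([517., -64.])), ([279.8, 228.5], 0.28, array([499., -49.]))]
```

```bash

python3 -m inch '[{"xyz":[0.0014,-0.004,0],"delta_rot":[0,0,-0.07],"fingers":-1},{"xyz":[0.0026,-0.0082,0],"delta_rot":[0,0,-0.14],"fingers":-1},{"xyz":[0.0026,-0.0082,0],"delta_rot":[0,0,-0.14],"fingers":-1}]'>/dev/null; python3 chk.py &&
python3 -m inch '[{"xyz":[0.0014,-0.004,0],"delta_rot":[0,0,-0.07],"fingers":-1},{"xyz":[0.0026,-0.0082,0],"delta_rot":[0,0,-0.14],"fingers":-1},{"xyz":[0.0026,-0.0082,0],"delta_rot":[0,0,-0.14],"fingers":-1}]'>/dev/null && python3 chk.py &&
python3 -m inch '[{"xyz":[0.0014,-0.004,0],"delta_rot":[0,0,-0.07],"fingers":-1},{"xyz":[0.0026,-0.0082,0],"delta_rot":[0,0,-0.14],"fingers":-1},{"xyz":[0.0026,-0.0082,0],"delta_rot":[0,0,-0.14],"fingers":-1}]'>/dev/null && python3 chk.py &&
python3 -m inch '[{"xyz":[0.0014,-0.004,0],"delta_rot":[0,0,-0.07],"fingers":-1},{"xyz":[0.0026,-0.0082,0],"delta_rot":[0,0,-0.14],"fingers":-1},{"xyz":[0.0026,-0.0082,0],"delta_rot":[0,0,-0.14],"fingers":-1}]'>/dev/null && python3 chk.py &&
python3 -m inch '[{"xyz":[0.0014,-0.004,0],"delta_rot":[0,0,-0.07],"fingers":-1},{"xyz":[0.0026,-0.0082,0],"delta_rot":[0,0,-0.14],"fingers":-1},{"xyz":[0.0026,-0.0082,0],"delta_rot":[0,0,-0.14],"fingers":-1}]'>/dev/null && python3 chk.py
python3 - <<'E'
from h import *
go((580,-106,52),-10.5)
for n in('flag',):
    for c in('top','scene'):
        manip.get_image(c)
        print(n,c,[(np.round(x['uv'],1).tolist(),round(x['confidence'],2),atz(c,x['uv'],77).round(0)[:2]) for x in manip.landmark_of(n,c)[:2]])
E
```

```text
8.2667 [567.2 -21.5  49.7] [-1.7 -0.8 12. ]
8.5167 [560.7 -15.9  49.7] [-1.1 -0.2 11.3]
8.7667 [553.5 -11.3  49.7] [-1.4  0.1 11.6]
9.0167 [545.7  -7.7  49.6] [-1.1  0.9 11.1]
9.2667 [537.3  -5.2  49.5] [ 0.1  2.  10.3]
t 9.2667 pos [537.3  -5.2  49.5] yaw 99.85 tilt [ 0.004  0.    -1.   ] j6 -0.33 F [ 0.1  2.  10.3] shift m [-0.1067  0.0249 -0.0023] rz 1.926
flag top [([158.5, 248.4], 0.63, array([526., 416.]))]
flag scene [([310.3, 249.4], 0.57, array([591.,  -2.])), ([279.7, 237.0], 0.4, array([529., -56.]))]
```

```bash

python3 -m inch '[{"xyz":[0.0014,-0.004,0],"delta_rot":[0,0,-0.07],"fingers":-1},{"xyz":[0.0026,-0.0082,0],"delta_rot":[0,0,-0.14],"fingers":-1},{"xyz":[0.0026,-0.0082,0],"delta_rot":[0,0,-0.14],"fingers":-1}]'>/dev/null; python3 chk.py &&
python3 -m inch '[{"xyz":[0.0014,-0.004,0],"delta_rot":[0,0,-0.07],"fingers":-1},{"xyz":[0.0026,-0.0082,0],"delta_rot":[0,0,-0.14],"fingers":-1},{"xyz":[0.0026,-0.0082,0],"delta_rot":[0,0,-0.14],"fingers":-1}]'>/dev/null && python3 chk.py &&
python3 -m inch '[{"xyz":[0.0014,-0.004,0],"delta_rot":[0,0,-0.07],"fingers":-1},{"xyz":[0.0026,-0.0082,0],"delta_rot":[0,0,-0.14],"fingers":-1},{"xyz":[0.0026,-0.0082,0],"delta_rot":[0,0,-0.14],"fingers":-1}]'>/dev/null && python3 chk.py &&
python3 -m inch '[{"xyz":[0.0014,-0.004,0],"delta_rot":[0,0,-0.07],"fingers":-1},{"xyz":[0.0026,-0.0082,0],"delta_rot":[0,0,-0.14],"fingers":-1},{"xyz":[0.0026,-0.0082,0],"delta_rot":[0,0,-0.14],"fingers":-1}]'>/dev/null && python3 chk.py &&
python3 -m inch '[{"xyz":[0.0014,-0.004,0],"delta_rot":[0,0,-0.07],"fingers":-1},{"xyz":[0.0026,-0.0082,0],"delta_rot":[0,0,-0.14],"fingers":-1},{"xyz":[0.0026,-0.0082,0],"delta_rot":[0,0,-0.14],"fingers":-1}]'>/dev/null && python3 chk.py
python3 - <<'E'
from h import *
go((580,-106,52),-10.5)
for n in('flag',):
    for c in('top','scene'):
        manip.get_image(c)
        print(n,c,[(np.round(x['uv'],1).tolist(),round(x['confidence'],2),atz(c,x['uv'],77).round(0)[:2]) for x in manip.landmark_of(n,c)[:2]])
E
```

```text
9.7167 [528.1  -3.9  48.9] [-0.8  1.8  7.9]
9.9667 [519.1  -4.   48.6] [-0.4  1.3  5.1]
t 9.9667 pos [519.1  -4.   48.6] yaw 115.89 tilt [ 0.002  0.    -1.   ] j6 -0.61 F [-0.4  1.3  5.1] shift m [-0.1184  0.0102 -0.0034] rz 2.206
flag top [([319.6, 266.4], 0.37, array([477.,  31.]))]
flag scene [([312.0, 239.4], 0.79, array([559.,  11.]))]
```

```bash

python3 -m inch '[{"xyz":[0,0,0.0008],"delta_rot":[0,0,0],"fingers":-1},{"xyz":[0,0,0.0016],"delta_rot":[0,0,0],"fingers":-1},{"xyz":[0,0,0.0016],"delta_rot":[0,0,0],"fingers":-1}]' >/dev/null; python3 chk.py
python3 -m inch '[{"xyz":[0,0,0.0008],"delta_rot":[0,0,0],"fingers":-1},{"xyz":[0,0,0.0016],"delta_rot":[0,0,0],"fingers":-1},{"xyz":[0,0,0.0016],"delta_rot":[0,0,0],"fingers":-1}]' >/dev/null; python3 chk.py
```

```text
10.4167 [519.5  -3.9  46.9] [-0.9  1.6  6.8]
10.6667 [519.5  -3.8  45.6] [-2.5  2.4  9.4]
```

```bash

python3 -m inch '[{"xyz":[0,0,0.001],"delta_rot":[0,0,0],"fingers":-1},{"xyz":[0,0,0.002],"delta_rot":[0,0,0],"fingers":-1},{"xyz":[0,0,0.002],"delta_rot":[0,0,0],"fingers":-1}]' >/dev/null; python3 chk.py
python3 -m inch '[{"xyz":[0,0,0.001],"delta_rot":[0,0,0],"fingers":-1},{"xyz":[0,0,0.002],"delta_rot":[0,0,0],"fingers":-1},{"xyz":[0,0,0.002],"delta_rot":[0,0,0],"fingers":-1}]' >/dev/null; python3 chk.py
python3 -m inch '[{"xyz":[0,0,0.0005],"delta_rot":[0,0,0],"fingers":-1},{"xyz":[0,0,0.001],"delta_rot":[0,0,0],"fingers":-1},{"xyz":[0,0,0.001],"delta_rot":[0,0,0],"fingers":-1}]' >/dev/null; python3 chk.py
```

```text
10.9167 [519.5  -3.8  43.7] [-1.9  2.4 10.7]
11.1667 [519.5  -3.8  41.8] [-2.1  2.7 11.3]
11.4167 [519.6  -3.7  41.5] [-4.8  3.7 17.8]
```

```bash

python3 -m inch '[{"xyz":[0.0014,-0.004,-0.001],"delta_rot":[0,0,-0.07],"fingers":-1},{"xyz":[0.0026,-0.0082,-0.001],"delta_rot":[0,0,-0.14],"fingers":-1},{"xyz":[0.0035,-0.0123,-0.001],"delta_rot":[0,0,-0.209],"fingers":-1},{"xyz":[0.0035,-0.0123,-0.001],"delta_rot":[0,0,-0.209],"fingers":-1}]' >/dev/null; python3 chk.py &&
python3 -m inch '[{"xyz":[0.0014,-0.004,0],"delta_rot":[0,0,-0.07],"fingers":-1},{"xyz":[0.0026,-0.0082,0],"delta_rot":[0,0,-0.14],"fingers":-1},{"xyz":[0.0035,-0.0123,0],"delta_rot":[0,0,-0.209],"fingers":-1},{"xyz":[0.0035,-0.0123,0],"delta_rot":[0,0,-0.209],"fingers":-1}]' >/dev/null && python3 chk.py
python3 - <<'E'
from h import *
go((580,-106,52),-10.5)
for n in('flag','hub'):
    for c in('top','scene'):
        im=manip.get_image(c)
        print(n,c,[(np.round(x['uv'],1).tolist(),round(x['confidence'],2),atz(c,x['uv'],67).round(0)[:2]) for x in manip.landmark_of(n,c)[:2]])
cv2.imwrite('pics/s2.png',cv2.resize(im[150:350,150:430,::-1],None,fx=2.5,fy=2.5))
E
```

```text
11.75 [506.7  -6.   41.8] [-0.2  4.1  9.7]
12.0833 [496.3 -11.2  41.9] [2.4 2.4 6.5]
t 12.0833 pos [496.3 -11.2  41.9] yaw 139.81 tilt [ 0.005 -0.    -1.   ] j6 -1.05 F [2.4 2.4 6.5] shift m [-0.1251 -0.0184 -0.0096] rz 2.623
flag top []
flag scene [([314.3, 236.8], 0.56, array([540.,  22.]))]
hub top []
hub scene [([275.6, 238.1], 0.95, array([519., -64.]))]
```

View pics/s2.png

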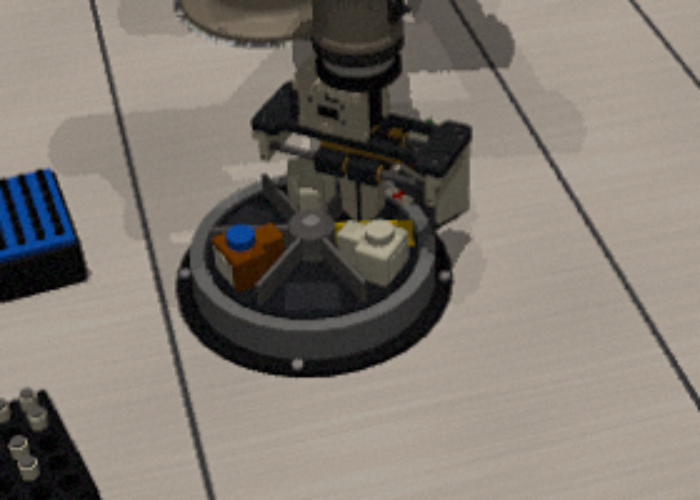

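```bash

python3 -m inch '[{"xyz":[0.0014,-0.004,0],"delta_rot":[0,0,-0.07],"fingers":-1},{"xyz":[0.0026,-0.0082,0],"delta_rot":[0,0,-0.14],"fingers":-1},{"xyz":[0.0035,-0.0123,0],"delta_rot":[0,0,-0.209],"fingers":-1},{"xyz":[0.0035,-0.0123,0],"delta_rot":[0,0,-0.209],"fingers":-1}]' >/dev/null; python3 chk.py ;
python3 -m inch '[{"xyz":[0.0014,-0.004,0],"delta_rot":[0,0,-0.07],"fingers":-1},{"xyz":[0.0026,-0.0082,0],"delta_rot":[0,0,-0.14],"fingers":-1},{"xyz":[0.0035,-0.0123,0],"delta_rot":[0,0,-0.209],"fingers":-1},{"xyz":[0.0035,-0.0123,0],"delta_rot":[0,0,-0.209],"fingers":-1}]' >/dev/null && python3 chk.py
python3 - <<'E'
from h import *
go((580,-106,52),-10.5)
for n in('flag','hub','mark'):
    for c in('top','scene'):
        im=manip.get_image(c)
        print(n,c,[(np.round(x['uv'],1).tolist(),round(x['confidence'],2),atz(c,x['uv'],42 if n=='mark' else 67).round(0)[:2]) for x in manip.landmark_of(n,c)[:2]])
E
```

```text
12.8167 [485.5 -18.2  41.9] [ 2.6  3.1 10.1]
13.15 [475.9 -27.1  41.8] [ 0.3  5.2 10.5]
t 13.15 pos [475.9 -27.1  41.8] yaw 163.75 tilt [ 0.003  0.001 -1.   ] j6 -1.51 F [ 0.3  5.2 10.5] shift m [-0.122  -0.0466 -0.0099] rz 3.041
flag top []
flag scene [([309.8, 225.8], 0.87, array([498.,  24.]))]
hub top [([361.2, 246.4], 0.7, array([524., -69.]))]
hub scene [([277.5, 236.6], 0.96, array([515., -58.]))]
mark top [([318.5, 266.0], 0.67, array([480.,  34.]))]
mark scene [([309.6, 230.4], 0.67, array([484.,  27.]))]
```

```bash

python3 -m inch '[{"xyz":[0.0014,-0.004,0],"delta_rot":[0,0,-0.07],"fingers":-1},{"xyz":[0.0026,-0.0082,0],"delta_rot":[0,0,-0.14],"fingers":-1},{"xyz":[0.0034,-0.0118,0],"delta_rot":[0,0,-0.2],"fingers":-1},{"xyz":[0.0034,-0.0118,0],"delta_rot":[0,0,-0.2],"fingers":-1}]' >/dev/null; python3 chk.py ;
python3 -m inch '[{"xyz":[0,0,0],"delta_rot":[0,0,0],"fingers":-1},{"xyz":[0,0.003,0],"delta_rot":[0,0,0],"fingers":-1},{"xyz":[0,0.003,-0.03],"delta_rot":[0,0,0],"fingers":-1},{"xyz":[0,0.003,-0.06],"delta_rot":[0,0,0],"fingers":-1},{"xyz":[0,0.003,-0.09],"delta_rot":[0,0,0],"fingers":-1},{"xyz":[0.03,0.06,-0.12],"delta_rot":[0,0,0],"fingers":-1},{"xyz":[0.06,0.1,-0.12],"delta_rot":[0,0,0],"fingers":-1},{"xyz":[0.1,0.14,-0.12],"delta_rot":[0,0,0],"fingers":-1}]' >/dev/null;python3 chk.py
python3 -m inch '[{"xyz":[0,0.03,0],"delta_rot":[0,0,0],"fingers":-1},{"xyz":[0,0.06,0],"delta_rot":[0,0,0],"fingers":-1},{"xyz":[0,0.09,0],"delta_rot":[0,0,0],"fingers":-1},{"xyz":[0,0.09,0],"delta_rot":[0,0,0],"fingers":-1}]' >/dev/null
python3 - <<'E'
from h import *
go((525,-66,130),175)
ims=[]
for n in('flag','hub','mark'):
    for c in('top','scene'):
        im=manip.get_image(c)
        if n=='hub': ims.append(im)
        print(n,c,[(np.round(x['uv'],1).tolist(),round(x['confidence'],2),atz(c,x['uv'],42 if n=='mark' else 67).round(1)[:2]) for x in manip.landmark_of(n,c)[:2]])
a=cv2.resize(ims[0][190:305,285:415,::-1],(390,345),interpolation=cv2.INTER_CUBIC);b=cv2.resize(ims[1][190:305,210:340,::-1],(390,345),interpolation=cv2.INTER_CUBIC)
cv2.imwrite('pics/f.png',np.hstack([a,b]))
E
```

```text
14.0833 [468.7 -37.3  41.8] [-1.3  5.5 12.9]
14.75 [410.8  70.7 159.1] [1.1 1.  0.5]
t 15.0833 pos [417.9 163.5 157.8] yaw 175.22 tilt [ 0.002  0.002 -1.   ] j6 -1.29 F [-0.2 -0.3  0.1] shift m [-0.1258 -0.2199  0.0275] rz 0.004
flag top [([323.0, 260.0], 0.77, array([493.,  23.]))]
flag scene [([305.3, 224.3], 0.56, array([489. ,  15.3]))]
hub top [([466.1, 180.1], 0.66, array([ 684. , -331.5])), ([361.5, 248.1], 0.61, array([520.3, -70.1]))]
hub scene [([274.1, 236.5], 0.94, array([511.9, -65.5])), ([159.8, 338.1], 0.34, array([ 748. , -347.5]))]
mark top [([319.5, 265.9], 0.67, array([480.4,  31.7]))]
mark scene [([310.2, 230.4], 0.83, array([484.3,  28.4])), ([244.8, 250.7], 0.62, array([ 512.3, -136.2]))]
```

View pics/f.png

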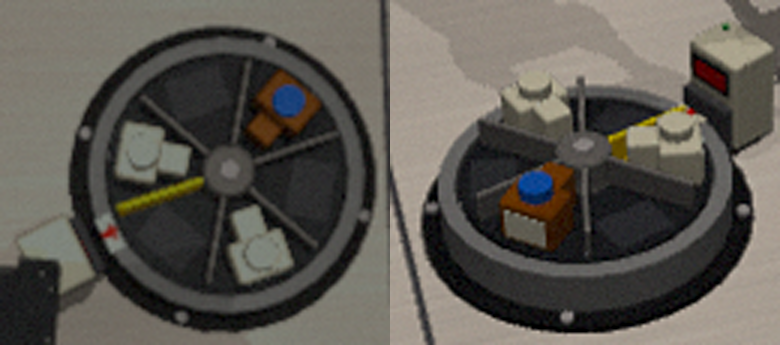

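```bash
python3 - <<'E'
from h import *
an=lambda v:np.degrees(np.arctan2(v[1],v[0])).round(1)
for c,x0,y0,hub in(('top',310,250,(361.7,246.9)),('scene',270,215,(274.3,238.5))):
    im=manip.get_image(c); hs=cv2.cvtColor(im,cv2.COLOR_RGB2HSV)
    w=np.zeros(hs.shape[:2],np.uint8); w[y0:y0+25,x0:x0+48]=1
    red=(cv2.inRange(hs,(0,130,90),(8,255,255))|cv2.inRange(hs,(172,130,90),(180,255,255)))*w
    yel=cv2.inRange(hs,(20,140,60),(35,255,255))*w
    for nm,k,z in(('red',red,42),('yel',yel,67)):
        y,x=np.nonzero(k); 
        if len(x)<2: print(nm,len(x));continue
        wgt=im[y,x,0].astype(float)-(im[y,x,1] if nm=='red' else im[y,x,2])
        ce=(np.average(x,weights=wgt),np.average(y,weights=wgt)); H=atz(c,hub,70);P=atz(c,ce,z)
        i=np.argmin(x) if c=='top' else np.argmax(x)
        E=atz(c,(x[i],y[i]),z)
        print(c,nm,len(x),np.round(ce,1),'H',H.round(1)[:2],'P',P.round(1)[:2],an(P-H),'from (524,-66):',an(P-[524,-66,0]),'end',(x[i],y[i]),E.round(1)[:2],an(E-[524,-66,0]),np.hypot(*(P-[524,-66,0])[:2]).round(1))
    if c=='top':cv2.imwrite('pics/t.png',im[230:290,290:400,::-1])
# rim ellipse: fit black flange bottom bolts? four bolts in top crop (z~base)
E
```

```text
top red 13 [321.3 267.1] H [522.9 -70.4] P [477.5  27.3] 114.9 from (524,-66): 116.5 end (np.int64(319), np.int64(268)) [475.3  33. ] 116.2 104.2
top yel 118 [337.4 254.8] H [522.9 -70.4] P [504.9 -11.8] 107.1 from (524,-66): 109.4 end (np.int64(324), np.int64(258)) [497.8  20.5] 106.8 57.5
scene red 4 [309.9 226.7] H [522.7 -67.5] P [470.5  31.7] 117.8 from (524,-66): 118.7 end (np.int64(311), np.int64(227)) [472.2  33.9] 117.4 111.4
scene yel 57 [291.2 233. ] H [522.7 -67.5] P [510.9 -24.8] 105.4 from (524,-66): 107.6 end (np.int64(308), np.int64(226)) [497.1  19.6] 107.4 43.2
```

```bash

python3 -m inch '[{"xyz":[-0.02,0.04,0],"delta_rot":[0,0,0],"fingers":-1},{"xyz":[-0.04,0.08,0],"delta_rot":[0,0,0],"fingers":-1},{"xyz":[-0.05,0.12,0],"delta_rot":[0,0,0],"fingers":-1}]' >/dev/null
python3 -c "from h import *;go((478.5,-24,120),175.2)"
```

```text
t 16.0333 pos [477.8 270.3 157.7] yaw 174.9 tilt [ 0.002  0.    -1.   ] j6 -1.11 F [ 0.6 -1.  -0.9] shift m [-0.0268 -0.293   0.0377] rz -0.005
```

```bash

python3 -m inch '[{"xyz":[-0.027,-0.293,0],"delta_rot":[0,0,0],"fingers":-1},{"xyz":[-0.027,-0.293,0],"delta_rot":[0,0,0],"fingers":-1},{"xyz":[-0.027,-0.293,0],"delta_rot":[0,0,0],"fingers":-1},{"xyz":[-0.027,-0.293,0],"delta_rot":[0,0,0],"fingers":-1},{"xyz":[-0.027,-0.293,0],"delta_rot":[0,0,0],"fingers":-1},{"xyz":[-0.027,-0.293,0],"delta_rot":[0,0,0],"fingers":-1},{"xyz":[-0.027,-0.293,0.01],"delta_rot":[0,0,0],"fingers":-1},{"xyz":[-0.027,-0.293,0.01],"delta_rot":[0,0,0],"fingers":-1}]' >/dev/null
python3 -m inch '[{"xyz":[0,0,0],"delta_rot":[0,0,0],"fingers":-1},{"xyz":[0,0,0],"delta_rot":[0,0,0],"fingers":-1}]' >/dev/null
python3 -c "from h import *;go((478.5,-24,45),175.2)"
```

```text
t 16.8667 pos [477.5 -24.5 147.3] yaw 174.95 tilt [-0.     0.001 -1.   ] j6 -1.7 F [ 0.4 -0.   0. ] shift m [-0.001   0.0006  0.1023] rz -0.004
```

```bash

python3 -m inch '[{"xyz":[0,0,0.03],"delta_rot":[0,0,0],"fingers":-1},{"xyz":[0,0,0.06],"delta_rot":[0,0,0],"fingers":-1},{"xyz":[0,0,0.08],"delta_rot":[0,0,0],"fingers":-1},{"xyz":[0,0,0.095],"delta_rot":[0,0,0],"fingers":-1},{"xyz":[0,0,0.102],"delta_rot":[0,0,0],"fingers":-1},{"xyz":[0,0,0.102],"delta_rot":[0,0,0],"fingers":-1}]' >/dev/null;python3 chk.py
python3 -m inch '[{"xyz":[0.003,-0.004,0],"delta_rot":[0,0,0],"fingers":-1},{"xyz":[0.006,-0.008,0],"delta_rot":[0,0,0],"fingers":-1},{"xyz":[0.008,-0.011,0],"delta_rot":[0,0,0],"fingers":-1},{"xyz":[0.008,-0.011,0],"delta_rot":[0,0,0],"fingers":-1}]' >/dev/null;python3 chk.py
python3 -c "from h import *;go((467.5,-41,45),175.5)"
```

```text
17.3667 [476.8 -23.   44.3] [-0.5 -0.7  0.6]
17.7 [468.7 -35.5  46.3] [-0.5  0.3  0.8]
t 17.7 pos [468.7 -35.5  46.3] yaw 174.99 tilt [ 0.002 -0.    -1.   ] j6 -1.72 F [-0.5  0.3  0.8] shift m [ 0.0007 -0.0056  0.0013] rz -0.009
```

```bash

python3 -m inch '[{"xyz":[0.0003,-0.002,0],"delta_rot":[0,0,0],"fingers":-1},{"xyz":[0.0005,-0.004,0.001],"delta_rot":[0,0,0],"fingers":-1},{"xyz":[0.0005,-0.004,0.001],"delta_rot":[0,0,0],"fingers":-1}]' >/dev/null;python3 chk.py
python3 -m inch '[{"xyz":[0,-0.001,0],"delta_rot":[0,0,0],"fingers":-1},{"xyz":[0,-0.002,0],"delta_rot":[0,0,0],"fingers":-1},{"xyz":[0,-0.002,0],"delta_rot":[0,0,0],"fingers":-1}]' >/dev/null;python3 chk.py
python3 - <<'E'
from h import *
go((467.5,-41,45),175.5)
for n in('flag','mark'):
    for c in('top','scene'):
        im=manip.get_image(c)
        print(n,c,[(np.round(x['uv'],1).tolist(),round(x['confidence'],2),atz(c,x['uv'],42 if n=='mark' else 67).round(1)[:2]) for x in manip.landmark_of(n,c)[:2]])
E
```

```text
17.95 [468.2 -38.9  44.8] [0.3 4.2 3.6]
18.2 [467.8 -40.7  44.6] [0.5 4.5 4.4]
t 18.2 pos [467.8 -40.7  44.6] yaw 175.01 tilt [ 0.  0. -1.] j6 -1.73 F [0.5 4.5 4.4] shift m [ 0.0003 -0.0003 -0.0004] rz -0.008
flag top []
flag scene [([305.6, 221.1], 0.8, array([477.4,  19.4]))]
mark top [([319.7, 267.8], 0.88, array([475.8,  31.2])), ([358.5, 249.5], 0.18, array([519.3, -64.8]))]
mark scene [([307.4, 228.9], 0.8, array([476.8,  23.6]))]
```

```bash

python3 -m inch '[{"xyz":[0,0.003,0],"delta_rot":[0,0,0],"fingers":-1},{"xyz":[0,0.006,0],"delta_rot":[0,0,0],"fingers":-1},{"xyz":[0,0.006,0],"delta_rot":[0,0,0],"fingers":-1}]' >/dev/null;python3 chk.py
python3 -m inch '[{"xyz":[0,0,0.001],"delta_rot":[0,0,0],"fingers":-1},{"xyz":[0,0,0.002],"delta_rot":[0,0,0],"fingers":-1},{"xyz":[0,0,0.003],"delta_rot":[0,0,0],"fingers":-1},{"xyz":[0,0,0.003],"delta_rot":[0,0,0],"fingers":-1}]' >/dev/null;python3 chk.py
python3 -m inch '[{"xyz":[0,0,0.0005],"delta_rot":[0,0,0],"fingers":-1},{"xyz":[0,0,0.001],"delta_rot":[0,0,0],"fingers":-1},{"xyz":[0,0,0.001],"delta_rot":[0,0,0],"fingers":-1}]' >/dev/null;python3 chk.py
```

```text
18.85 [467.9 -34.8  44.1] [-0.1 -0.  -0.6]
19.1833 [468.  -34.9  41.8] [-3.2  2.   8.4]
19.4333 [468.  -34.7  41.5] [-5.1  3.1 17.1]
```

```bash

python3 -m inch '[{"xyz":[0,0,-0.002],"delta_rot":[0,0,0],"fingers":-1},{"xyz":[0,0,-0.02],"delta_rot":[0,0,0],"fingers":-1},{"xyz":[0,0,-0.06],"delta_rot":[0,0,0],"fingers":-1},{"xyz":[0,0,-0.1],"delta_rot":[0,0,0],"fingers":-1},{"xyz":[0.03,0.03,-0.115],"delta_rot":[0,0,0],"fingers":-1},{"xyz":[0.05,0.07,-0.115],"delta_rot":[0,0,0],"fingers":-1},{"xyz":[0.05,0.11,-0.115],"delta_rot":[0,0,0],"fingers":-1},{"xyz":[0.05,0.15,-0.115],"delta_rot":[0,0,0],"fingers":-1}]' >/dev/null
python3 -m inch '[{"xyz":[0,0.04,0],"delta_rot":[0,0,0],"fingers":-1},{"xyz":[0,0.08,0],"delta_rot":[0,0,0],"fingers":-1},{"xyz":[0,0.1,0],"delta_rot":[0,0,0],"fingers":-1},{"xyz":[0,0.1,0],"delta_rot":[0,0,0],"fingers":-1}]' >/dev/null;python3 chk.py
python3 - <<'E'
from h import *
an=lambda v:np.degrees(np.arctan2(v[1],v[0])).round(1)
ims=[]
for c,x0,y0,hub in(('top',310,250,(361.7,246.9)),('scene',270,210,(274.3,238.5))):
    im=manip.get_image(c); ims.append(im); hs=cv2.cvtColor(im,cv2.COLOR_RGB2HSV)
    for n in ('flag','mark'): print(n,[(np.round(x['uv'],1),round(x['confidence'],2)) for x in manip.landmark_of(n,c)[:2]])
    w=np.zeros(hs.shape[:2],np.uint8); w[y0:y0+30,x0:x0+48]=1
    red=(cv2.inRange(hs,(0,130,90),(8,255,255))|cv2.inRange(hs,(172,130,90),(180,255,255)))*w
    yel=cv2.inRange(hs,(20,140,60),(35,255,255))*w
    for nm,k,z in(('red',red,42),('yel',yel,67)):
        y,x=np.nonzero(k)
        if len(x)<2: print(nm,len(x));continue
        ce=(x.mean(),y.mean()); H=atz(c,hub,70);P=atz(c,ce,z)
        i=np.argmin(x) if c=='top' else np.argmax(x); E=atz(c,(x[i],y[i]),z)
        print(c,nm,len(x),np.round(ce,1),'P',P.round(1)[:2],an(P-H),'end',(x[i],y[i]),E.round(1)[:2],an(E-H))
a=cv2.resize(ims[0][190:305,285:415,::-1],(390,345),interpolation=cv2.INTER_CUBIC);b=cv2.resize(ims[1][190:305,210:340,::-1],(390,345),interpolation=cv2.INTER_CUBIC)
cv2.imwrite('pics/f2.png',np.hstack([a,b]))
E
```

```text
20.4333 [439.9 219.9 155.2] [-0.2  0.2  1. ]
flag [(array([325.2, 261.8]), 0.88)]
mark [(array([318.4, 266.1]), 0.6)]
top red 14 [321.4 266.9] P [478.  27.] 114.8 end (np.int64(319), np.int64(268)) [475.3  33. ] 114.7
top yel 116 [338.1 255.9] P [502.4 -13.4] 109.8 end (np.int64(325), np.int64(259)) [495.4  18.2] 107.3
flag []
mark [(array([311.1, 230.1]), 0.82), (array([158.5, 242.4]), 0.49)]
scene red 2 [309.5 226. ] P [467.4  31.5] 119.2 end (np.int64(310), np.int64(226)) [467.8  32.7] 118.7
scene yel 62 [290.9 232.6] P [509.3 -24.9] 107.4 end (np.int64(307), np.int64(225)) [492.8  18.4] 109.2
```

View pics/f2.png

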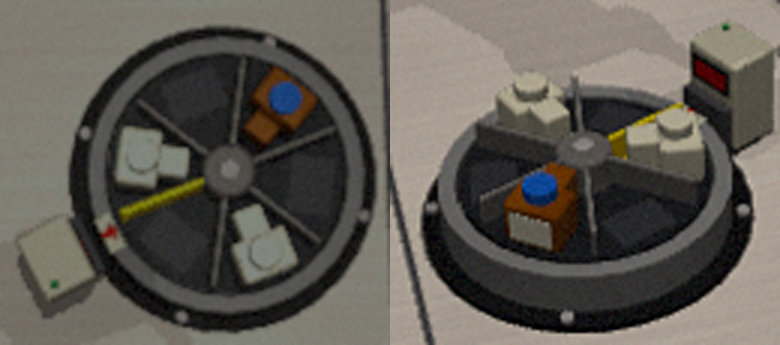

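```bash
python3 - <<'E'
from h import *
im=manip.get_image('top')
H=atz('top',(361.7,246.9),70)
m=manip.camera_model('top');T=np.array(m['cam_to_world']);f=240/np.tan(np.radians(m['vertical_fov'])/2)
def px(P):
    q=T[:3,:3].T@(P-T[:3,3]);s=q[:2]/q[2];s=s*(1+m['k1']*(s@s));return f*s+[m['cx'],m['cy']]
g=cv2.cvtColor(im,cv2.COLOR_RGB2GRAY).astype(np.float32)
Y=(im[:,:,0].astype(np.float32)-im[:,:,2])
th=np.arange(0,360,.5)
def samp(img,z,rs,c):
    p=np.array([[px(np.array([c[0]+r*np.cos(np.radians(t)),c[1]+r*np.sin(np.radians(t)),z])) for t in th] for r in rs]).astype(np.float32)
    return cv2.remap(img,p[...,0].copy(),p[...,1].copy(),cv2.INTER_LINEAR)
for dx,dy in((0,0),(1.5,0),(0,3)):
    c=H[:2]+[dx,dy]
    y=samp(Y,67,range(35,92,3),c).mean(0);r=samp(im[:,:,0].astype(np.float32)-im[:,:,1],42,range(101,113,2),c).mean(0)
    o=[]
    for v,lo,hi in((y,95,130),(r,100,132)):
        k=(th>=lo)&(th<=hi);w=np.clip(v[k]-v[k].max()*.35,0,None);o.append((w*th[k]).sum()/w.sum())
    # divider comb of period 60
    b=samp(g,67,range(70,90,3),c).mean(0)
    print(c.round(1),'yellow',round(o[0],1),'red',round(o[1],1))
# circle of rim: gradient at radius 100 (inner edge) z=42, fit centre
rs=np.arange(108,122,.5);S=samp(cv2.GaussianBlur(g,(0,0),.7),42,rs,H[:2]);
e=rs[np.argmin(np.diff(S,axis=0),axis=0)]
k=(np.abs(e-np.median(e))<4)
A=np.c_[np.cos(np.radians(th[k])),np.sin(np.radians(th[k])),np.ones(k.sum())]
print('rim offset',np.linalg.lstsq(A,e[k],rcond=None)[0].round(2),k.sum())
E
```

```text
[522.9 -70.4] yellow 109.6 red 114.9
[524.4 -70.4] yellow 110.8 red 115.6
[522.9 -67.4] yellow 110.5 red 115.5
rim offset [  1.55   1.76 113.06] 706
```

```bash

python3 -m inch '[{"xyz":[-0.05,-0.25,0],"delta_rot":[0,0,0],"fingers":-1},{"xyz":[-0.05,-0.25,0],"delta_rot":[0,0,0],"fingers":-1},{"xyz":[-0.05,-0.25,0],"delta_rot":[0,0,0],"fingers":-1},{"xyz":[-0.05,-0.25,0],"delta_rot":[0,0,0],"fingers":-1},{"xyz":[-0.05,-0.25,0],"delta_rot":[0,0,0],"fingers":-1},{"xyz":[-0.05,-0.25,0],"delta_rot":[0,0,0],"fingers":-1},{"xyz":[-0.05,-0.25,0],"delta_rot":[0,0,0],"fingers":-1},{"xyz":[-0.05,-0.25,0],"delta_rot":[0,0,0],"fingers":-1}]' >/dev/null
python3 -c "from h import *;go((470,-32,45),175)"
```

```text
t 21.45 pos [468.  -40.1 155.5] yaw 174.68 tilt [ 0. -0. -1.] j6 -1.73 F [-0.2 -0.4  0.5] shift m [-0.0012  0.0083  0.1104] rz -0.006
```

```bash

python3 -m inch '[{"xyz":[-0.001,0.008,0.03],"delta_rot":[0,0,0],"fingers":-1},{"xyz":[-0.001,0.008,0.06],"delta_rot":[0,0,0],"fingers":-1},{"xyz":[-0.001,0.008,0.09],"delta_rot":[0,0,0],"fingers":-1},{"xyz":[-0.001,0.008,0.105],"delta_rot":[0,0,0],"fingers":-1},{"xyz":[-0.001,0.008,0.11],"delta_rot":[0,0,0],"fingers":-1},{"xyz":[-0.001,0.008,0.11],"delta_rot":[0,0,0],"fingers":-1}]' >/dev/null;python3 chk.py
python3 -m inch '[{"xyz":[0,-0.003,0],"delta_rot":[0,0,0],"fingers":-1},{"xyz":[0.001,-0.006,0],"delta_rot":[0,0,0],"fingers":-1},{"xyz":[0.001,-0.009,0],"delta_rot":[0,0,0],"fingers":-1},{"xyz":[0.001,-0.009,0],"delta_rot":[0,0,0],"fingers":-1}]' >/dev/null;python3 chk.py
python3 -m inch '[{"xyz":[0,-0.002,0],"delta_rot":[0,0,0],"fingers":-1},{"xyz":[0,-0.004,0],"delta_rot":[0,0,0],"fingers":-1},{"xyz":[0,-0.004,0],"delta_rot":[0,0,0],"fingers":-1}]' >/dev/null;python3 chk.py
```

```text
21.95 [468.7 -28.1  44.5] [ 0.6 -0.3 -0. ]
22.2833 [468.4 -38.6  46.4] [-0.1  1.7  0.2]
22.5333 [467.9 -42.   45.9] [0.7 3.2 3. ]
```

```bash

python3 -m inch '[{"xyz":[0,-0.002,0],"delta_rot":[0,0,0],"fingers":-1},{"xyz":[0,-0.004,0],"delta_rot":[0,0,0],"fingers":-1},{"xyz":[0,-0.004,0],"delta_rot":[0,0,0],"fingers":-1}]' >/dev/null;python3 chk.py
python3 -m inch '[{"xyz":[0,0.004,0],"delta_rot":[0,0,0],"fingers":-1},{"xyz":[0,0.008,0],"delta_rot":[0,0,0],"fingers":-1},{"xyz":[0,0.008,-0.02],"delta_rot":[0,0,0],"fingers":-1},{"xyz":[0,0.008,-0.06],"delta_rot":[0,0,0],"fingers":-1},{"xyz":[0,0.008,-0.1],"delta_rot":[0,0,0],"fingers":-1},{"xyz":[0.02,0.04,-0.11],"delta_rot":[0,0,0],"fingers":-1},{"xyz":[0.05,0.07,-0.11],"delta_rot":[0,0,0],"fingers":-1},{"xyz":[0.05,0.11,-0.11],"delta_rot":[0,0,0],"fingers":-1}]' >/dev/null
python3 -m inch '[{"xyz":[0,0.04,0],"delta_rot":[0,0,0],"fingers":-1},{"xyz":[0,0.08,0],"delta_rot":[0,0,0],"fingers":-1},{"xyz":[0,0.12,0],"delta_rot":[0,0,0],"fingers":-1},{"xyz":[0,0.14,0],"delta_rot":[0,0,0],"fingers":-1},{"xyz":[0,0.14,0],"delta_rot":[0,0,0],"fingers":-1}]' >/dev/null;python3 chk.py
cat > meas.py <<'E'
from h import *
th=np.arange(0,360,.5)
for cam in('top','scene'):
    im=manip.get_image(cam)
    m=manip.camera_model(cam);T=np.array(m['cam_to_world']);f=240/np.tan(np.radians(m['vertical_fov'])/2)
    def px(P):
        q=T[:3,:3].T@(P-T[:3,3]);s=q[:2]/q[2];s=s*(1+m['k1']*(s@s));return f*s+[m['cx'],m['cy']]
    def samp(img,z,rs,c):
        p=np.array([[px(np.array([c[0]+r*np.cos(np.radians(t)),c[1]+r*np.sin(np.radians(t)),z])) for t in th] for r in rs]).astype(np.float32)
        return cv2.remap(img,p[...,0].copy(),p[...,1].copy(),cv2.INTER_LINEAR)
    c=np.array([524.2,-68.8]) if cam=='top' else np.array([522.7,-67.5])
    y=samp(im[:,:,0].astype(np.float32)-im[:,:,2],67,range(35,92,3),c).mean(0);r=samp(im[:,:,0].astype(np.float32)-im[:,:,1],42,range(101,113,2),c).mean(0)
    o=[]
    for v,lo,hi in((y,95,130),(r,100,132)):
        k=(th>=lo)&(th<=hi);w=np.clip(v[k]-v[k].max()*.35,0,None);o.append((w*th[k]).sum()/w.sum())
    print(cam,c,'yellow',round(o[0],1),'red',round(o[1],1),[(n,np.round(x['uv'],1),round(x['confidence'],2)) for n in('flag','mark') for x in manip.landmark_of(n,cam)[:1]])
    if cam=='top': a=im
cr=lambda i,x:cv2.resize(i[190:305,x:x+130,::-1],(390,345),interpolation=cv2.INTER_CUBIC)
cv2.imwrite('pics/f3.png',np.hstack([cr(a,285),cr(im,210)]))
E
python3 meas.py
```

```text
22.7833 [467.4 -45.7  45.7] [-0.3  4.7  4.1]
23.8667 [439.  211.1 155.2] [-0.1 -0.4  0. ]
top [524.2 -68.8] yellow 116.0 red 115.8 [('flag', array([322.8, 263.6]), 0.88), ('mark', array([319.7, 265.8]), 0.74)]
scene [522.7 -67.5] yellow 116.5 red 123.3 [('flag', array([304.3, 221.5]), 0.79), ('mark', array([312.8, 229.9]), 0.55)]
```

View pics/f3.png

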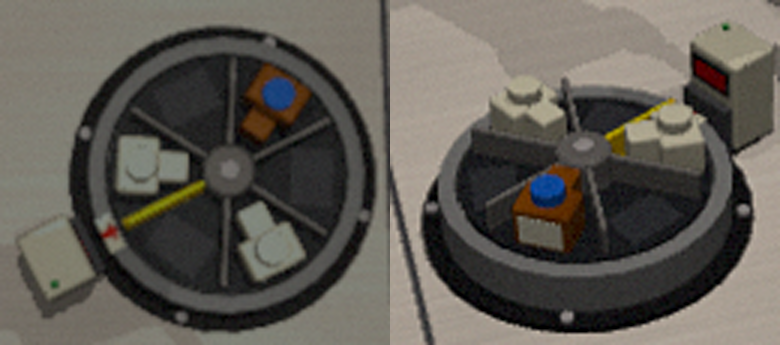

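The top view shows the yellow divider in line with the red pointer: yellow at 116.0°, red at 115.8°. The disc is flush with the rim and the arm is clear.

```bash
python3 -c "from rig import manip;print(manip.hand_in())"
```

```text
the job is handed in; nothing more can be done
None
```

The job is handed in, but no verdict came back. The pin caught, the carousel went down to its stop, and the yellow divider is within about half a degree of the red pointer in the top view. I last pressed to check it was home before the final 5° turn. The highest force I read was about 18 N, and the arm is clear.

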